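# Sleeve fit check under the light wand

### The job

Push the orange printed sleeve fully home onto the steel spigot of the gauge block and let go of it. Then draw the light wand by its blue handle out of its sloping black holster, turn it level and hold it with the middle of its white lamp tube over the sleeve, about a hand's width above it. Finish while still holding the wand there, steady and clear of the sleeve, block and holster, and leave all the other things on the bench where they are.

Things in the scene. Friction and masses are not known exactly. Their poses are not given: they have to be found in the camera images.
- sleeve_mid (a point): Centre (half-way up) of the orange printed sleeve: a plain round tube, outside diameter 40 mm, bore 27 mm right through, 60 mm tall, about 60 g. It starts standing upright on the bench; its z axis is the bore axis.
- spigot_foot (a point): Foot of the steel spigot, on its axis at the top face of the fixed aluminium gauge block (90 x 90 x 15 mm), 15 mm above the bench: here the sleeve's underside comes to rest. The spigot stands straight up (z), 24 mm in diameter and 40 mm tall, its upper 12 mm tapering to 12 mm diameter; 1.5 mm clearance to the bore all round.
- wand_grip (a point): Grip point of the light wand, on its long axis in the blue handle. x: along the wand from lamp to handle end; y: across it, level at the start. Handle: bar, x from -45 to +55 mm, 26 mm across y, 22 mm across z; then towards -x the round lamp tube, 18 mm thick, 130 mm long. 160 g, balance point at x = -57 mm. Starts with the tube in the holster, handle sloping up 40 degrees and away from the robot.
- wand_lamp (a point): Middle of the wand's white lamp tube, on its axis: 110 mm from wand_grip along the wand's negative x. Same axes as wand_grip. Hidden in the holster at the start.
- holster_mouth (a point): Mouth of the fixed holster, on the parked wand's axis, 105 mm above the bench; the handle's end rests on it. A black square tube, 31 mm wide, 120 mm long, sloping down 40 degrees towards the robot, on a dark foot 130 x 90 mm. Here z is up, x the level direction in which the handle points. The wand sits loosely and slides out straight along its own axis; it is clear after 130 mm.
- grey_sleeve: Bystander: grey printed tube standing upright, 42 mm in diameter, 55 mm tall, with a narrow 16 mm bore. Origin at the centre of its underside.
- white_bushing: Bystander: white printed bushing standing on its flange, flange 48 mm in diameter, 45 mm tall. Origin at the centre of its underside.
- screwdriver: Bystander: screwdriver with red handle lying on the bench, 190 mm long along its x axis. Origin about its middle, on the bench.
- wrench: Bystander: steel wrench lying on the bench, 170 mm long along its x axis. Origin about its middle, on the bench.
- bottle: Bystander: white bottle with blue cap, 64 mm in diameter, 130 mm tall. Origin at the centre of its underside.
- jar: Bystander: clear jar with black lid, 70 mm in diameter, 90 mm tall. Origin at the centre of its underside.
Things that resemble listed ones, but are neither listed nor needed, are in the scene too. What is meant by the part that bears wand_grip is not pink, and is the smaller of those in its own colour.

How it is judged:
On the way, in this order (a step that is already met when the one before it is completed fails the run):
1. the sleeve is fully home on the spigot, upright and let go of (z of sleeve_mid in the frame of spigot_foot between 0.026 and 0.034 m and horizontal distance between sleeve_mid and spigot_foot below 0.005 m and angle between sleeve_mid's own z axis and vertical below 0.08 rad and contact force between the fingers and sleeve below 0.1 N), for 0.2 s.
2. the wand is drawn right out of the holster (distance between wand_lamp and holster_mouth above 0.075 m and contact force between wand and holster below 0.1 N), for 0.1 s.
At the end, for the whole second after the job is handed in: Sleeve untouched, within 4 mm of fully home, 5 mm of the axis, 4.5 degrees of upright; wand held by the fingers, level within 10 degrees, lamp middle within 40 mm sideways of the sleeve axis and 40 to 160 mm above its top, steady, touching neither sleeve, block nor holster (z of sleeve_mid in the frame of spigot_foot between 0.026 and 0.034 m and horizontal distance between sleeve_mid and spigot_foot below 0.005 m and angle between sleeve_mid's own z axis and vertical below 0.08 rad and angle between wand_grip's own x axis and vertical between 1.396 and 1.745 rad and horizontal distance between wand_lamp and sleeve_mid below 0.04 m and z of wand_lamp in the frame of spigot_foot between 0.1 and 0.22 m and contact force between the fingers and wand above 2 N and contact force between each of wand, the arm and sleeve below 0.1 N and contact force between wand and gauge below 0.1 N and contact force between wand and holster below 0.1 N and linear speed of wand below 0.03 m/s and angular speed of wand below 0.2 rad/s); the arm keeps its last pose, push and grip.
It fails at once if one of the other things on the bench is shifted by more than 30 mm (distance of any of grey_sleeve, white_bushing, screwdriver, wrench, bottle, jar from where it was at the start of the episode above 0.03 m).
It also fails if it takes over 61 s, if anything falls off the work surface, if the arm or the gripper's body presses on something with over 40 N, if the wrist force passes 120 N, or if a joint passes its speed limit or range.

### The arm

A 6-joint arm with a two-finger parallel gripper is mounted at the origin on the work surface. World frame = base frame: x ahead of the robot, y to its left, z up, the work surface at z = 0. Lengths are in m, angles in rad, forces in N, time in s.
With the tool pointing down it reaches from about 0.3 to 0.85 m from the base axis. Payload 5.4 kg.
Tool frame: the origin (TCP) lies at the very end of the fingers, on their centre line; the grasp point (between the pads) lies 19 mm behind it; z points along the fingers, y is the line along which they close (so a half turn about z gives the same grasp; the last joint's range is limited). The gripper opens to 85 mm and grips with 20 to 120 N. Pads are 22 mm wide; open, the fingers measure 114 mm over their backs; the gripper's body (76 mm by 85 mm) begins 54 mm behind the grasp point. The pads swing forward as they close: fully open they stand 13 mm farther back than shut.
Start: joints at [-1.316, 0.158, 1.597, -0, 1.386, -0.21], TCP at [0.258, -0.514, 0.231] pointing down, gripper open.
Joint ranges: [-2.91, 2.91], [-0.94, 2.29], [0.18, 2.7], [-1.29, 4.43], [0.17, 2.64], [-3, 3]. Speed limits (rad/s): [2.57, 2.57, 3.14, 3.14, 3.14, 3.14].

### API

Orientations are given as a unit quaternion [w, x, y, z].
In Python, from rig import monitor, optics, workorder gives the robot as it stands. The module is installed in compiled form; this text tells all that it offers.
- The arm moves only by the tool jog_arm, never from a script. Its argument "series" is a list of rows, each a list of 6 numbers: the shift along the world's x, y, z in m, then the turn, a rotation vector about the world's x, y, z in rad. A call has 1 to 12 rows; each row is the pose to reach, as a shift and turn from the pose commanded when the call began; what a row does not reach only later rows make up. A row lasts 1/12 s, in which the tool goes at most 41.7 mm and 7.16 degrees, less where a joint would pass 70% of its speed; a pose out of reach is approached as far as the arm can. A call with a gripper value outside its range is refused whole. "hand" is the opening, from -1 (shut) to 1 (fully open), set as the call begins (left out, the last holds). The fingers move at their own pace and stop on an object; "squeeze" is the grip in N (left out, the last holds). Time passes only in rows, so rows that repeat a pose let the fingers close. It gives the time, the measured TCP pose, the force, the opening and the grip force at its end, in the units of the state.
- monitor.observe(): the state, without advancing time (a new reading comes with each control period).
- optics.read_camera(name): name is "side" or "top" or "wrist"; returns the picture (384x512x3 uint8, blue, green, red); there is no depth.
- optics.camera_params(name): a dict with "mtx" (3x3 intrinsics, pixels), "k1" (the pictures are not rectified: a ray, as slopes to the right and down, at radius r is drawn at 1 + k1 r^2 times it, then the intrinsics apply), "eye" and "attitude" of the camera in the world; the wrist camera has in their place "T_tool_cam" (4x4, takes a point from camera to tool coordinates, whose origin is the TCP and whose axes are the flange's). Camera axes: x right, y down, z forward; pixel columns grow to the right and rows downward; lengths in m; the calibration is good to about 2 mm. A picture is of the moment at which its call begins: read the wrist's pose just before it. camera_params takes no time and is no camera call.
- workorder.sign_off(): hands the job in; it is judged then, once.
Trained networks look in the newest picture that a camera, given by its name, has taken for a name from the list of things; names that differ only in an ending like _2 or _b are one class to them, and where a whole thing is asked for, a point or a joint stands for the part that bears it (a point fixed in the world has none). Each returns a list of dicts, best first, with "score" (0 to 1); they miss things now and then, are a little off and sometimes report something else, mostly with a low value. They report only what shows in the picture. A call takes as long as a camera call. They do not tell look-alikes from the thing itself.
- optics.cut_out(target, camera): "mask" (384x512 bool, what is visible of it) and "point" ([column, row] in pixels, amid what is visible of it).
The state is a dict: "time": time; "q": joint angles; "qvel": joint speeds; "effort": joint torques, N m; "eef_pos": TCP position; "tcp_rot": TCP orientation; "wrist_force": force on the tool from outside, world axes, zero at the start; "moment": the same for the moment, N m; "finger_gap": finger opening in m; "grip_force": force on a finger pad.
Only numpy, scipy, OpenCV 4.12 (cv2) and the standard library are available. Lean on these libraries where they do the work, as an engineer would, in place of code of your own. Each camera call takes 0.05 s, during which the arm holds its last target. There are 200 camera calls.

## Working session

There is one attempt and no reset: what is moved stays moved. The work goes in short steps, Python scripts to look and compute and a tool call to move; the robot and the scene stay as the last step left them, time stands still between calls to the robot, and variables do not carry over. Pictures are saved under pics/ and viewed, at most 10 in all, crops included, and the job is handed in when it is done.

Besides the shell and the picture viewer there is one more tool, called after "Emit:" as a command line: name --pt "numbers of a row" for each row, then --argument value for the rest. jog_arm: Moves the arm, as the interface text tells. Its arguments: {"type":"object","properties":{"series":{"type":"array","items":{"type":"array","items":{"type":"number"}}},"hand":{"type":"number"},"squeeze":{"type":"number"}},"required":["series"]}

```bash
mkdir -p pics; cat > h.py <<'E'
import numpy as np, cv2
from scipy.spatial.transform import Rotation as R
from rig import monitor, optics, workorder
def rot(q): return R.from_quat([q[1],q[2],q[3],q[0]])
def cam(name,st=None):
    p=optics.camera_params(name)
    if name=='wrist':
        T=np.array(p['T_tool_cam']); r=rot(st['tcp_rot']).as_matrix()
        return np.array(p['mtx']),p['k1'],r@T[:3,3]+np.array(st['eef_pos']),r@T[:3,:3]
    a=np.array(p['attitude'])
    A=rot(a).as_matrix() if a.size==4 else a.reshape(3,3)
    return np.array(p['mtx']),p['k1'],np.array(p['eye']),A
def ray(c,px):
    K,k1,e,A=c
    d=cv2.undistortPoints(np.array([[px]],float),K,np.array([k1,0,0,0.]))[0,0]
    v=A@np.array([d[0],d[1],1]); return e,v/np.linalg.norm(v)
def atz(c,px,z):
    e,v=ray(c,px); return e+v*(z-e[2])/v[2]
def proj(c,P):
    K,k1,e,A=c
    X=(np.atleast_2d(P)-e)@A
    return cv2.projectPoints(X.reshape(-1,1,3),np.zeros(3),np.zeros(3),K,np.array([k1,0,0,0.]))[0][:,0]
def tri(rays):
    M=np.zeros((3,3));b=np.zeros(3)
    for e,v in rays:
        Q=np.eye(3)-np.outer(v,v); M+=Q;b+=Q@e
    return np.linalg.solve(M,b)
E
cat > a.py <<'E'
from h import *
st=monitor.observe(); print(st)
for n in ['side','top']:
    im=optics.read_camera(n); cv2.imwrite(f'pics/{n}0.png',cv2.resize(im,(800,600)))
    cv2.imwrite(f'raw_{n}.png',im)
    p=optics.camera_params(n); print(n,p)
    for t in ['sleeve_mid','wand_grip','grey_sleeve','white_bushing']:
        for d in optics.cut_out(t,n): print(n,t,round(d['score'],2),np.round(d['point'],1),d['mask'].sum(),np.round(atz(cam(n),d['point'],0.03),3))
print(optics.camera_params('wrist'))
E
python3 a.py
```

```text
{'time': 0.0, 'q': array([-1.31610278e+00,  1.59059725e-01,  1.59822228e+00, -4.00067574e-05,
        1.38624287e+00, -2.10106986e-01]), 'qvel': array([ 0.00174466, -0.00022841,  0.00100556,  0.00121549,  0.00161662,
        0.00107805]), 'effort': array([ 1.23419474e-05, -3.96008599e+01, -3.31426048e+01, -2.49922214e-04,
        8.39557964e-03, -2.89649563e-06]), 'eef_pos': array([ 0.25754977, -0.51341121,  0.23031591]), 'tcp_rot': array([-9.65434532e-04,  9.73115080e-01,  2.30317405e-01, -4.11912859e-05]), 'wrist_force': array([ 0.08537261, -0.00083861, -0.26150581]), 'moment': array([-0.01655887,  0.02586905,  0.00818313]), 'grip_force': 0.0, 'finger_gap': 0.08545173038834239}
side {'mtx': array([[456.80605781,   0.        , 247.05995074],
       [  0.        , 456.80605781, 188.83916137],
       [  0.        ,   0.        ,   1.        ]]), 'k1': -0.0769719735545787, 'eye': array([0.32985116, 0.958983  , 0.91502625]), 'attitude': array([ 0.01888145, -0.06184062,  0.90126887, -0.42840828])}
side sleeve_mid 0.76 [195.9 216.2] 310 [0.58  0.025 0.03 ]
side wand_grip 0.74 [313.  311.1
[... 862 characters left out ...]
54.7] 460 [0.239 0.312 0.03 ]
top grey_sleeve 0.46 [238.1 119.8] 197 [0.692 0.032 0.03 ]
top white_bushing 0.59 [256.8 185. ] 142 [ 0.471 -0.033  0.03 ]
{'mtx': array([[294.76487348,   0.        , 257.29898073],
       [  0.        , 294.76487348, 191.96851549],
       [  0.        ,   0.        ,   1.        ]]), 'k1': -0.034578716894508255, 'T_tool_cam': array([[-1.53603251e-03, -9.62145163e-01, -2.72533165e-01,
         6.94148383e-02],
       [ 9.99998758e-01, -1.38155677e-03, -7.58705589e-04,
        -9.16699365e-04],
       [ 3.53464871e-04, -2.72533992e-01,  9.62146090e-01,
        -1.43181769e-01],
       [ 0.00000000e+00,  0.00000000e+00,  0.00000000e+00,
         1.00000000e+00]])}
```

View pics/top0.png

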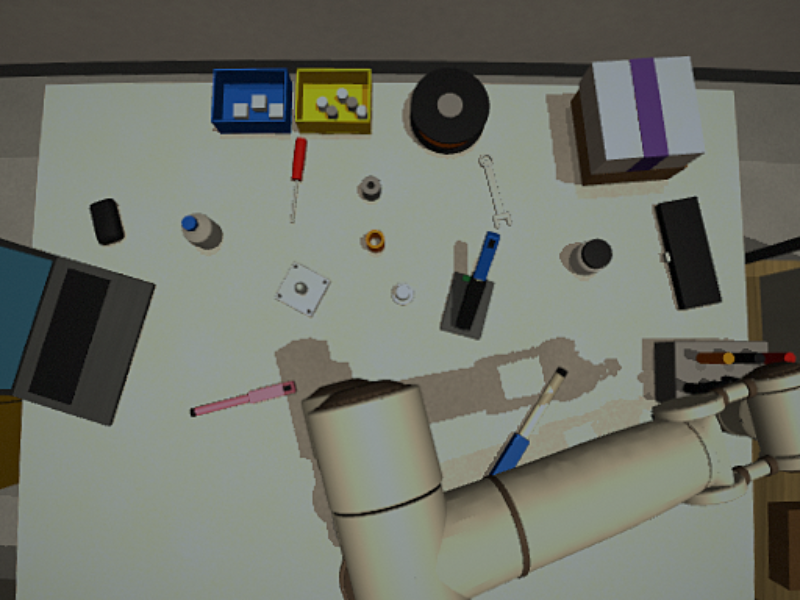

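View pics/side0.png

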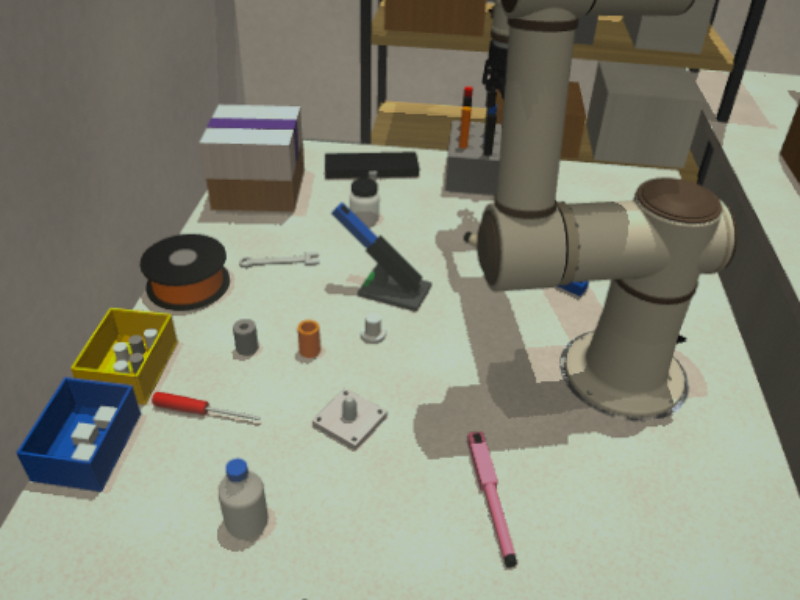

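Candidates (top view, 800x600): wands are blue in the holster (487,260), larger blue lying on the bench (515,450) and pink (245,398). Sleeves are orange (374,240), grey (370,187), white bushing (402,293), and the orange spool (450,105) is no tube. By the description I choose the holstered blue wand and the orange tube. The spigot is at (301,288) top and (349,405) side. Next is a close crop of these, plus coarse positions.

```bash
cat > b.py <<'E'
from h import *
T=cv2.imread('raw_top.png'); S=cv2.imread('raw_side.png')
a=cv2.resize(T[135:225,170:330],(800,450),interpolation=cv2.INTER_CUBIC)
cv2.imwrite('pics/crop1.png',a)
ct,cs=cam('top'),cam('side')
k=512/800
def t(p,q): return np.round(tri([ray(ct,np.array(p)*k),ray(cs,np.array(q)*k)]),4)
print('spigot',t((301,287),(349,397)), 'handle end',t((493,235),(341,208)),'sleeve top',t((374.5,239),(310,326)))
def blue(I,roi):
    h=cv2.cvtColor(I,cv2.COLOR_BGR2HSV); m=cv2.inRange(h,(100,120,40),(130,255,255))
    z=np.zeros_like(m); x0,x1,y0,y1=roi; z[y0:y1,x0:x1]=m[y0:y1,x0:x1]; return z
for n,I,roi in [('top',T,(290,330,140,200)),('side',S,(205,250,125,170))]:
    ys,xs=np.nonzero(blue(I,roi)); P=np.c_[xs,ys].astype(float); c=P.mean(0); w,v=np.linalg.eigh(np.cov((P-c).T)); s=(P-c)@v[:,1]
    print(n,len(xs),c,v[:,1],c+v[:,1]*s.min(),c+v[:,1]*s.max())
E
python3 b.py
```

```text
spigot [0.4731 0.1765 0.0509] handle end [ 0.5574 -0.2059  0.1668] sleeve top [0.5721 0.024  0.0587]
top 240 [311.02083333 163.85833333] [-0.31493701  0.94911257] [316.05519339 148.68649181] [306.29439048 178.10221759]
side 266 [227.06766917 144.15413534] [-0.73744569 -0.67540643] [238.50651791 154.63066545] [214.94935283 133.05529935]
```

View pics/crop1.png

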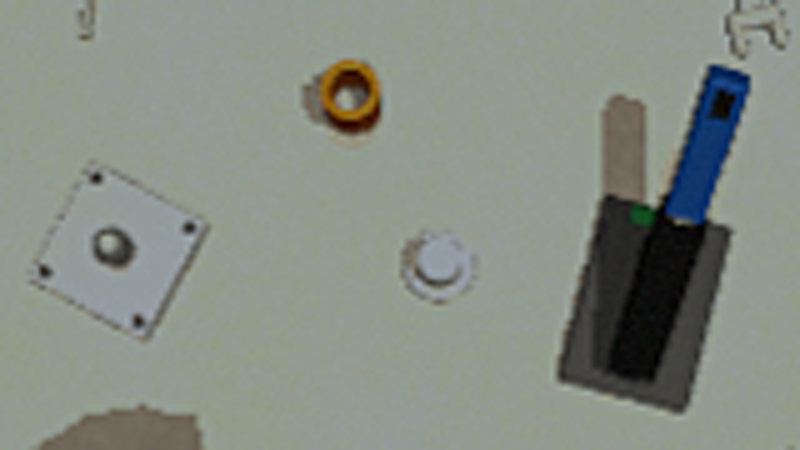

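The crop shows the gauge block with spigot tip at (113,247), the orange tube at (350,92), and the small blue handle at (712,145) rising from the black holster. The choice is confirmed.

Emit:
jog_arm --pt "0.27 0.6 0.0 0 0 0" --pt "0.27 0.6 0.0 0 0 0" --pt "0.27 0.6 0.0 0 0 0" --pt "0.27 0.6 0.0 0 0 0" --pt "0.27 0.6 0.0 0 0 0" --pt "0.27 0.6 0.0 0 0 0" --pt "0.27 0.6 0.0 0 0 0" --pt "0.27 0.6 0.0 0 0 0" --pt "0.27 0.6 0.0 0 0 0" --pt "0.27 0.6 0.0 0 0 0" --pt "0.27 0.6 0.0 0 0 0" --pt "0.27 0.6 0.0 0 0 0" --hand 1

```text
time: 1.5
eef_pos: [0.4634, -0.056, 0.2317]
tcp_rot: [0.0, 0.973, 0.23, 0.0]
wrist_force: [0.6, -0.5, 0.0]
finger_gap: 0.0855
grip_force: 0.0
```

Emit:
jog_arm --pt "0.06 0.14 -0.01 0 0 0" --pt "0.06 0.14 -0.01 0 0 0" --pt "0.06 0.14 -0.01 0 0 0" --pt "0.06 0.14 -0.01 0 0 0" --pt "0.06 0.14 -0.01 0 0 0" --pt "0.06 0.14 -0.01 0 0 0"

```text
time: 2.0
eef_pos: [0.5229, 0.0831, 0.221]
tcp_rot: [0.0, 0.973, 0.232, -0.0]
wrist_force: [0.4, -1.2, 0.0]
finger_gap: 0.0855
grip_force: 0.0
```

```bash
cat > c.py <<'E'
from h import *
st=monitor.observe(); im=optics.read_camera('wrist'); cv2.imwrite('raw_w1.png',im)
cv2.imwrite('pics/w1.png',cv2.resize(im,(800,600)))
c=cam('wrist',st); print(st['time'],st['eef_pos'])
for d in optics.cut_out('sleeve_mid','wrist'):
    m=d['mask']; print(round(d['score'],2),d['point'],m.sum(),atz(c,d['point'],0.03).round(4))
# top rim ellipse candidates
g=cv2.cvtColor(im,cv2.COLOR_BGR2HSV)
o=cv2.inRange(g,(8,130,60),(25,255,255)); n,l,s,ce=cv2.connectedComponentsWithStats(o)
for i in range(1,n):
    if s[i,4]>150: print('orange',s[i],ce[i])
for x,y,z in [(0.5721,.024,.06),(0.4731,.1765,.055)]: print('pred',proj(c,[x,y,z]))
E
python3 c.py
```

```text
2.0 [0.52286241 0.08310073 0.22100437]
0.59 [328.8, 154.1] 1253 [0.5764 0.0201 0.03  ]
orange [ 302  133   45   41 1213] [324.48969497 153.27617477]
pred [[330.20877624 160.35674777]]
pred [[160.38769288 177.86413786]]
```

View pics/w1.png

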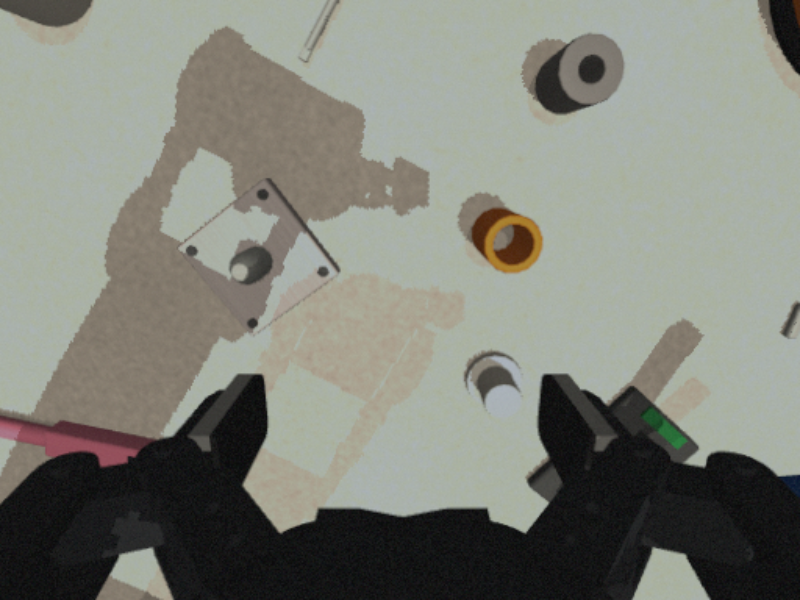

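The wrist view shows the sleeve rim centred at (513,243), the spigot tip at (240,271), block corners at (267,180), (339,269), (252,333) and (181,249), and the grey tube at (590,68).

```bash
cat > d.py <<'E'
from h import *
st=monitor.observe(); c=cam('wrist',st); k=512/800
f=lambda p,z: atz(c,np.array(p)*k,z).round(4)
print('rim',f((513,243),.06),'tip',f((240,271),.055))
C=np.array([f(p,.015) for p in [(267,180),(339,269),(252,333),(181,249)]]); print(C.mean(0),[np.linalg.norm(C[i]-C[i-1]) for i in range(4)])
H=np.array([f(p,.015) for p in [(263,194),(323,271),(252,323),(191,250)]]); print(H.mean(0))
E
python3 d.py
```

```text
rim [0.5753 0.0263 0.06  ] tip [0.4745 0.1833 0.055 ]
[0.475625 0.18205  0.015   ] [np.float64(0.0873556523643433), np.float64(0.08412163812004615), np.float64(0.08958761075059428), np.float64(0.08436539574967926)]
[0.473875 0.183325 0.015   ]
```

Emit:
jog_arm --pt "0.05 -0.057 -0.08 0 0 0" --pt "0.05 -0.057 -0.08 0 0 0" --pt "0.05 -0.057 -0.08 0 0 0" --pt "0.05 -0.057 -0.08 0 0 0" --pt "0.05 -0.057 -0.08 0 0 0"

```text
time: 2.52
eef_pos: [0.5719, 0.0233, 0.1403]
tcp_rot: [-0.001, 0.974, 0.229, -0.001]
wrist_force: [0.2, 0.2, 0.8]
finger_gap: 0.0854
grip_force: 0.0
```

```bash
cat > e.py <<'E'
from h import *
import sys
st=monitor.observe(); im=optics.read_camera('wrist'); cv2.imwrite(f'raw_{sys.argv[1]}.png',im)
c=cam('wrist',st); print(st['time'],st['eef_pos'])
g=cv2.cvtColor(im,cv2.COLOR_BGR2HSV)
o=cv2.inRange(g,(8,130,40),(25,255,255)); n,l,s,ce=cv2.connectedComponentsWithStats(o)
i=1+np.argmax(s[1:,4]); print(s[i])
# fit rim by bright orange
v=g[...,2].astype(float); m=(l==i); 
b=((v>np.percentile(v[m],55))&m).astype(np.uint8)
cs,_=cv2.findContours(b,cv2.RETR_EXTERNAL,cv2.CHAIN_APPROX_NONE); q=max(cs,key=cv2.contourArea)
e=cv2.fitEllipse(q); print(e, atz(c,e[0],float(sys.argv[2])).round(4))
cv2.ellipse(im,e,(0,255,0),1); cv2.imwrite(f'pics/{sys.argv[1]}.png',cv2.resize(im,(640,480)))
E
python3 e.py w2 0.06
```

```text
2.5167 [0.57191374 0.02328426 0.1402884 ]
[ 231  158   49   58 1979]
((255.37400817871094, 192.39053344726562), (45.693965911865234, 48.179588317871094), 89.94646453857422) [0.5757 0.0282 0.06  ]
```

View pics/w2.png

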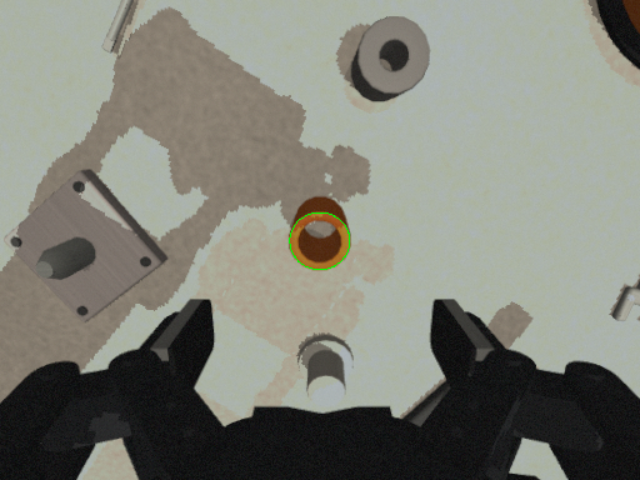

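Fitted rim ellipse is at (320,240), giving the sleeve axis at (0.5757, 0.028). Going down and grasping.

Emit:
jog_arm --pt "0.004 0.0045 -0.04 0 0 0" --pt "0.004 0.0045 -0.07 0 0 0" --pt "0.004 0.0045 -0.1 0 0 0" --pt "0.004 0.0045 -0.118 0 0 0" --pt "0.004 0.0045 -0.118 0 0 0" --pt "0.004 0.0045 -0.118 0 0 0"

```text
time: 3.07
eef_pos: [0.577, 0.0298, 0.0245]
tcp_rot: [0.0, 0.973, 0.23, 0.0]
wrist_force: [0.3, -0.0, 0.0]
finger_gap: 0.0853
grip_force: 0.0
```

Emit:
jog_arm --pt "0 0 0 0 0 0" --pt "0 0 0 0 0 0" --pt "0 0 0 0 0 0" --pt "0 0 0 0 0 0" --pt "0 0 0 0 0 0" --pt "0 0 0 0 0 0" --pt "0 0 0 0 0 0" --pt "0 0 0 0 0 0" --hand -1 --squeeze 30

```text
time: 3.73
eef_pos: [0.5781, 0.0293, 0.0251]
tcp_rot: [0.0, 0.973, 0.23, 0.001]
wrist_force: [-0.9, 0.5, 7.1]
finger_gap: 0.0391
grip_force: 29.7
```

Emit:
jog_arm --pt "0 0 0.04 0 0 0" --pt "-0.01 0.015 0.075 0 0 0" --pt "-0.03 0.045 0.09 0 0 0" --pt "-0.05 0.075 0.09 0 0 0" --pt "-0.06 0.09 0.09 0 0 0" --pt "-0.06 0.09 0.09 0 0 0" --pt "-0.06 0.09 0.09 0 0 0"

```text
time: 4.32
eef_pos: [0.5166, 0.12, 0.1136]
tcp_rot: [0.0, 0.973, 0.231, 0.0]
wrist_force: [0.1, 0.0, -0.9]
finger_gap: 0.039
grip_force: 30.7
```

```bash
python3 e.py w3 0.15; python3 -c "
import cv2;im=cv2.imread('raw_w3.png');cv2.imwrite('pics/w3.png',cv2.resize(im,(800,600)))"
```

```text
4.3167 [0.51660389 0.12003689 0.11364273]
[ 211  203   94  123 8743]
((257.1600646972656, 284.4165344238281), (80.62582397460938, 90.93289184570312), 91.34746551513672) [0.5154 0.1207 0.15  ]
```

View pics/w3.png

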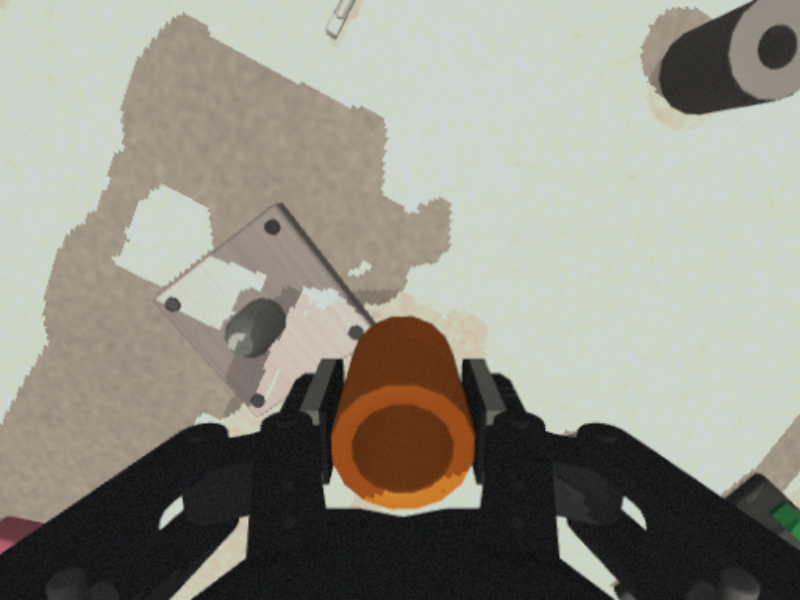

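```bash
cat > f.py <<'E'
from h import *
st=monitor.observe(); c=cam('wrist',st); k=512/800
f=lambda p,z: atz(c,np.array(p)*k,z).round(4)
print(st['eef_pos'],'rim',f((403,446),.1485),'tip',f((240,343),.055))
print(np.mean([f(p,.015) for p in [(272,227),(357,332),(257,401),(173,304)]],0))
C=[f(p,.015) for p in [(281,205),(375,323),(258,417),(157,300)]]; print(np.mean(C,0))
# predicted spigot outline for overlay
a=np.linspace(0,6.28,40); im=cv2.imread('raw_w3.png'); im=cv2.resize(im,(1600,1200))
ctr=f((240,343),.055)
for z,r in [(.055,.006),(.043,.012),(.015,.012)]:
    P=np.c_[ctr[0]+r*np.cos(a),ctr[1]+r*np.sin(a),a*0+z]
    cv2.polylines(im,[(proj(c,P)*3.125).astype(np.int32)],True,(0,0,255),1)
cv2.imwrite('pics/w3b.png',im[350:850,250:850])
E
python3 f.py
```

```text
[0.51721429 0.11928663 0.1136092 ] rim [0.5149 0.119  0.1485] tip [0.4749 0.1844 0.055 ]
[0.474075 0.18395  0.015   ]
[0.4767   0.183425 0.015   ]
```

View pics/w3b.png

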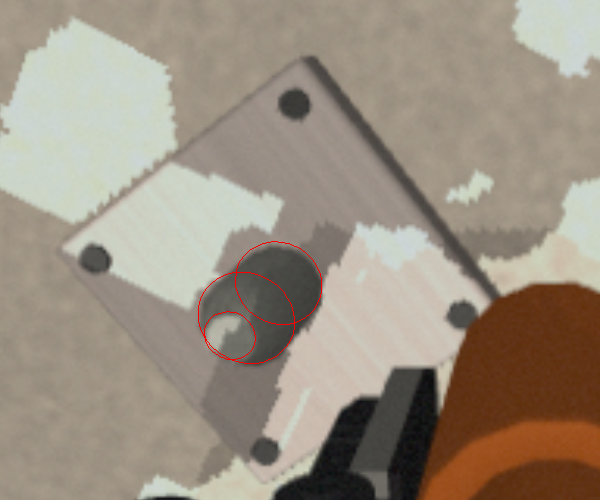

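The overlay matches the spigot (tip at (230,337), foot at (278,284)), so its axis is at (0.4749, 0.1842). Going above it and lowering in steps.

Emit:
jog_arm --pt "-0.02 0.0325 0 0 0 0" --pt "-0.04 0.0648 0 0 0 0" --pt "-0.04 0.0648 0 0 0 0" --pt "-0.04 0.0648 0 0 0 0" --pt "-0.04 0.0648 -0.02 0 0 0" --pt "-0.04 0.0648 -0.035 0 0 0" --pt "-0.04 0.0648 -0.045 0 0 0" --pt "-0.04 0.0648 -0.045 0 0 0"

```text
time: 5.03
eef_pos: [0.4767, 0.1835, 0.0663]
tcp_rot: [-0.001, 0.973, 0.229, -0.001]
wrist_force: [0.1, 3.8, -2.4]
finger_gap: 0.039
grip_force: 30.7
```

Emit:
jog_arm --pt "0 0.0005 -0.008 0 0 0" --pt "0 0.0005 -0.014 0 0 0" --pt "0 0.0005 -0.02 0 0 0" --pt "0 0.0005 -0.02 0 0 0"

```text
time: 5.37
eef_pos: [0.4763, 0.1842, 0.0472]
tcp_rot: [0.0, 0.973, 0.23, -0.001]
wrist_force: [-1.2, -0.2, -1.2]
finger_gap: 0.0395
grip_force: 30.9
```

Emit:
jog_arm --pt "0 0 -0.004 0 0 0" --pt "0 0 -0.007 0 0 0" --pt "0 0 -0.009 0 0 0" --pt "0 0 -0.01 0 0 0" --pt "0 0 -0.01 0 0 0"

```text
time: 5.78
eef_pos: [0.4773, 0.1848, 0.0401]
tcp_rot: [0.0, 0.973, 0.231, -0.0]
wrist_force: [-6.9, -1.9, 14.6]
finger_gap: 0.0389
grip_force: 32.1
```

Emit:
jog_arm --pt "0 0 0.001 0 0 0" --pt "0 0 0.001 0 0 0" --pt "0 0 0.001 0 0 0" --pt "0 0 0.001 0 0 0" --pt "0 0 0.001 0 0 0" --pt "0 0 0.001 0 0 0" --hand 1

```text
time: 6.28
eef_pos: [0.4768, 0.1848, 0.0391]
tcp_rot: [-0.0, 0.973, 0.23, -0.0]
wrist_force: [0.0, 0.2, 0.8]
finger_gap: 0.0855
grip_force: 0.0
```

Emit:
jog_arm --pt "0 0 0.03 0 0 0" --pt "0 0 0.07 0 0 0" --pt "0 0 0.1 0 0 0" --pt "0 0 0.1 0 0 0" --pt "0 0 0.1 0 0 0"

```text
time: 6.7
eef_pos: [0.4786, 0.185, 0.1414]
tcp_rot: [0.0, 0.973, 0.23, 0.002]
wrist_force: [-0.0, -0.2, 0.2]
finger_gap: 0.0856
grip_force: 0.0
```

```bash
cat > g.py <<'E'
from h import *
# sleeve check + wand pose fit from side/top blue masks of the handle
from scipy.optimize import minimize
import subprocess
T=optics.read_camera('top'); S=optics.read_camera('side'); ct,cs=cam('top'),cam('side')
cv2.imwrite('raw_top2.png',T); cv2.imwrite('raw_side2.png',S)
def blue(I,roi):
    h=cv2.cvtColor(I,cv2.COLOR_BGR2HSV); m=cv2.inRange(h,(100,100,30),(130,255,255))
    z=np.zeros_like(m); x0,x1,y0,y1=roi; z[y0:y1,x0:x1]=m[y0:y1,x0:x1]; return cv2.morphologyEx(z,cv2.MORPH_CLOSE,np.ones((5,5)))>0
M=[(ct,blue(T,(290,330,140,200))),(cs,blue(S,(205,250,125,170)))]
el=np.radians(40)
def frame(yaw):
    x=np.array([np.cos(yaw)*np.cos(el),np.sin(yaw)*np.cos(el),np.sin(el)]); y=np.array([-np.sin(yaw),np.cos(yaw),0]); return x,y,np.cross(x,y)
corn=np.array([[a,b,c] for a in(-.045,.055) for b in(-.013,.013) for c in(-.011,.011)])
def cost(p):
    x,y,z=frame(p[3]); P=p[:3]+corn@np.array([x,y,z]); e=0
    for c,m in M:
        im=np.zeros((384*4,512*4),np.uint8); cv2.fillConvexPoly(im,cv2.convexHull((proj(c,P)*4+1.5).astype(np.int32)),255)
        im=cv2.resize(im,(512,384),interpolation=cv2.INTER_AREA)/255.; e+=np.abs(im-m).sum()
    return e
best=None
for y0 in(-.15,-.25,-.35):
    x,y,z=frame(y0); p0=np.r_[np.array([.557,-.206,.16])-.05*x,y0]
    r=minimize(cost,p0,method='Nelder-Mead',options=dict(initial_simplex=p0+np.vstack([np.zeros(4),np.diag([.015,.015,.015,.1])]),maxiter=500))
    print(r.fun,r.x.round(4),(r.x[:3]-.045*frame(r.x[3])[0]).round(4))
print([m.sum() for _,m in M])
E
python3 g.py; python3 e.py w4 0.075
```

```text
386.54117647058825 [ 0.5227 -0.1983  0.1276 -0.2368] [ 0.4892 -0.1902  0.0987]
386.4627450980392 [ 0.5219 -0.1979  0.126  -0.235 ] [ 0.4884 -0.1899  0.0971]
385.8627450980392 [ 0.5214 -0.197   0.127  -0.26  ] [ 0.4881 -0.1881  0.0981]
[np.int64(258), np.int64(25)]
6.8 [0.47607593 0.18465098 0.13815898]
[ 232  168   53   65 2254]
((258.1236267089844, 207.8759307861328), (48.311649322509766, 51.45937728881836), 86.03231811523438) [0.4746 0.1845 0.075 ]
```

```bash
sed -i "s/^T=optics.*/T=cv2.imread('raw_top.png'); S=cv2.imread('raw_side.png'); ct,cs=cam('top'),cam('side')/; /^cv2.imwrite/d" g.py; python3 g.py
```

```text
127.41176470588235 [ 0.5216 -0.1957  0.1334 -0.2427] [ 0.4882 -0.1874  0.1045]
132.52941176470586 [ 0.5216 -0.1974  0.1315 -0.2075] [ 0.4878 -0.1903  0.1026]
130.7764705882353 [ 0.5225 -0.1967  0.1317 -0.3087] [ 0.4896 -0.1863  0.1028]
[np.int64(258), np.int64(291)]
```

```bash
cat >> h.py <<'E'
def goal(yaw,el):
    x=np.array([np.cos(yaw)*np.cos(el),np.sin(yaw)*np.cos(el),np.sin(el)]); y=np.array([-np.sin(yaw),np.cos(yaw),0]); z=np.cross(x,y)
    return np.array([x,-y,-z]).T
def delta(st,grip,back,yaw,el):
    G=goal(yaw,el); tcp=np.array(grip)+G[:,2]*(0.019-back)
    rv=(R.from_matrix(G)*rot(st['tcp_rot']).inv()).as_rotvec()
    return (tcp-st['eef_pos']).round(4),rv.round(4),tcp
E
python3 -c "
from h import *
st=monitor.observe(); print(delta(st,[.5218,-.1965,.1335],.11,-.245,np.radians(40)),st['q'],st['eef_pos'])"
```

```text
(array([-0.0106, -0.3669,  0.0657]), array([ 0.0775, -0.7115, -0.6804]), array([ 0.46505311, -0.18231199,  0.20321004])) [ 1.32970679e-01  8.77430750e-02  1.86828560e+00 -6.00560814e-06
  1.18886572e+00  1.23897862e+00] [0.475611   0.18458384 0.13755657]
```

Emit:
jog_arm --pt "-0.011 -0.03 0.04 0 0 0" --pt "-0.011 -0.07 0.066 0.008 -0.071 -0.068" --pt "-0.011 -0.367 0.066 0.0775 -0.7115 -0.68" --pt "-0.011 -0.367 0.066 0.0775 -0.7115 -0.68" --pt "-0.011 -0.367 0.066 0.0775 -0.7115 -0.68" --pt "-0.011 -0.367 0.066 0.0775 -0.7115 -0.68" --pt "-0.011 -0.367 0.066 0.0775 -0.7115 -0.68" --pt "-0.011 -0.367 0.066 0.0775 -0.7115 -0.68" --pt "-0.011 -0.367 0.066 0.0775 -0.7115 -0.68" --pt "-0.011 -0.367 0.066 0.0775 -0.7115 -0.68" --pt "-0.011 -0.367 0.066 0.0775 -0.7115 -0.68" --pt "-0.011 -0.367 0.066 0.0775 -0.7115 -0.68"

```text
time: 7.85
eef_pos: [0.4649, -0.1824, 0.2035]
tcp_rot: [0.042, 0.933, -0.116, 0.339]
wrist_force: [0.3, 0.3, -0.1]
finger_gap: 0.0852
grip_force: 0.0
```

```bash
cat > i.py <<'E'
from h import *
st=monitor.observe(); im=optics.read_camera('wrist'); cv2.imwrite('raw_w5.png',im); c=cam('wrist',st)
print(st['time'],st['eef_pos'],(rot(st['tcp_rot']).as_matrix()).round(3),st['q'].round(2))
d=delta(st,[.5218,-.1965,.1335],.11,-.245,np.radians(40)); print(d)
g=goal(-.245,np.radians(40)); corn=np.array([[a,b,z] for a in(-.045,.055) for b in(-.013,.013) for z in(-.011,.011)])
P=np.array([.5218,-.1965,.1335])+corn@g.T
cv2.imwrite('raw_w5.png',im); o=im.copy()
cv2.polylines(o,[cv2.convexHull(proj(c,P).astype(np.int32))],True,(0,0,255),1); cv2.imwrite('pics/w5.png',cv2.resize(o,(800,600)))
E
python3 i.py
```

```text
7.85 [ 0.46492072 -0.18235559  0.20346827] [[ 0.743 -0.245  0.623]
 [-0.188 -0.97  -0.156]
 [ 0.643 -0.001 -0.766]] [-0.86 -0.56  2.41  0.56  0.78  0.66]
(array([ 0.0001,  0.    , -0.0003]), array([-0.0013,  0.0001,  0.0025]), array([ 0.46505311, -0.18231199,  0.20321004]))
```

View pics/w5.png

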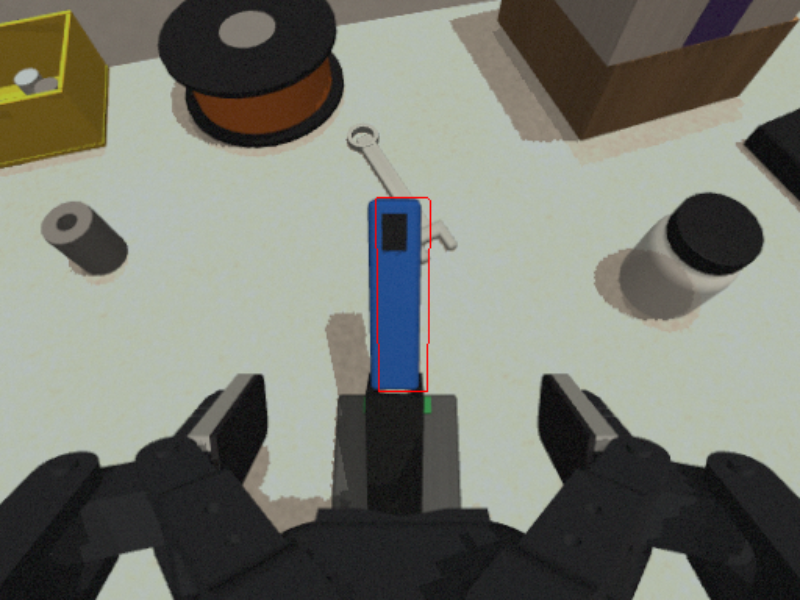

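The wand handle spans x 370–420, y 200–391 and the parked axis prediction lies about 7.5 px to the right, so I correct about 4 mm across. Yaw and slope fit. Advancing to the grip point and closing.

Emit:
jog_arm --pt "0.018 -0.001 -0.02 0 0 0" --pt "0.036 -0.005 -0.042 0 0 0" --pt "0.053 -0.009 -0.063 0 0 0" --pt "0.0695 -0.0135 -0.0843 0 0 0" --pt "0.0695 -0.0135 -0.0843 0 0 0" --pt "0.0695 -0.0135 -0.0843 0 0 0"

```text
time: 8.4
eef_pos: [0.5352, -0.1926, 0.1182]
tcp_rot: [0.04, 0.933, -0.113, 0.339]
wrist_force: [0.5, 0.3, 0.2]
finger_gap: 0.0855
grip_force: 0.0
```

Emit:
jog_arm --pt "0 0 0 0 0 0" --pt "0 0 0 0 0 0" --pt "0 0 0 0 0 0" --pt "0 0 0 0 0 0" --pt "0 0 0 0 0 0" --pt "0 0 0 0 0 0" --pt "0 0 0 0 0 0" --pt "0 0 0 0 0 0" --pt "0 0 0 0 0 0" --pt "0 0 0 0 0 0" --hand -1 --squeeze 90

```text
time: 9.23
eef_pos: [0.5358, -0.1961, 0.1223]
tcp_rot: [0.043, 0.932, -0.115, 0.342]
wrist_force: [-5.4, 1.6, 7.5]
finger_gap: 0.0246
grip_force: 88.5
```

Emit:
jog_arm --pt "0.0074 -0.0019 0.0064 0 0 0" --pt "0.0186 -0.0047 0.0161 0 0 0" --pt "0.0297 -0.0074 0.0257 0 0 0" --pt "0.0409 -0.0102 0.0354 0 0 0" --pt "0.052 -0.013 0.045 0 0 0" --pt "0.0632 -0.0158 0.0547 0 0 0" --pt "0.0743 -0.0186 0.0643 0 0 0" --pt "0.0855 -0.0214 0.0739 0 0 0" --pt "0.0966 -0.0242 0.0836 0 0 0" --pt "0.1077 -0.027 0.0932 0 0 0" --pt "0.1152 -0.0288 0.0997 0 0 0" --pt "0.1152 -0.0288 0.0997 0 0 0"

```text
time: 10.23
eef_pos: [0.6519, -0.2254, 0.2227]
tcp_rot: [0.043, 0.932, -0.115, 0.342]
wrist_force: [0.4, -0.3, -1.2]
finger_gap: 0.0244
grip_force: 88.3
```

```bash
python3 -c "
from h import *
st=monitor.observe(); print(st['eef_pos'],st['q'].round(2)); d=delta(st,[.5835,.2009,.179],0,.15,0); print(d,np.linalg.norm(d[1]))"
```

```text
[ 0.65190403 -0.225399    0.22271639] [-0.61  0.02  1.91  0.43  0.58  0.92]
(array([-0.0684,  0.4263, -0.0627]), array([0.0358, 0.7077, 0.3782]), array([0.5835, 0.2009, 0.16  ])) 0.8032161415210728
```

Emit:
jog_arm --pt "0 0.005 0.03 0.0 0.0 0.0" --pt "0 0.025 0.04 0.002 0.04 0.02" --pt "-0.005 0.05 0.04 0.005 0.1 0.05" --pt "-0.01 0.08 0.04 0.008 0.16 0.085" --pt "-0.016 0.11 0.04 0.011 0.22 0.118" --pt "-0.022 0.14 0.04 0.014 0.28 0.15" --pt "-0.028 0.17 0.04 0.017 0.34 0.18" --pt "-0.034 0.2 0.04 0.02 0.4 0.214" --pt "-0.04 0.23 0.04 0.023 0.46 0.246" --pt "-0.046 0.26 0.04 0.026 0.52 0.278" --pt "-0.052 0.29 0.04 0.029 0.58 0.31" --pt "-0.058 0.32 0.04 0.033 0.65 0.347"

```text
time: 11.23
eef_pos: [0.5912, 0.0968, 0.2601]
tcp_rot: [0.003, 0.998, 0.06, 0.025]
wrist_force: [1.0, -0.9, -1.6]
finger_gap: 0.0246
grip_force: 88.7
```

```bash
python3 -c "
from h import *
st=monitor.observe(); print(st['eef_pos'],st['q'].round(2),st['grip_force']); d=delta(st,[.5835,.2009,.179],0,.15,0); print(d,np.linalg.norm(d[1]))"
```

```text
[0.59117173 0.09682697 0.26005684] [-0.04  0.16  1.54 -0.    1.39  1.41] 88.70078444480896
(array([-0.0077,  0.1041, -0.1001]), array([0.0021, 0.0506, 0.0301]), array([0.5835, 0.2009, 0.16  ])) 0.05891332616649649
```

Emit:
jog_arm --pt "-0.002 0.025 0 0 0.015 0.01" --pt "-0.004 0.05 0 0.001 0.03 0.02" --pt "-0.006 0.075 -0.01 0.002 0.05 0.03" --pt "-0.008 0.104 -0.03 0.002 0.05 0.03" --pt "-0.008 0.104 -0.055 0.002 0.05 0.03" --pt "-0.008 0.104 -0.08 0.002 0.05 0.03" --pt "-0.008 0.104 -0.1 0.002 0.05 0.03" --pt "-0.008 0.104 -0.1 0.002 0.05 0.03" --pt "-0.008 0.104 -0.1 0.002 0.05 0.03"

```text
time: 11.98
eef_pos: [0.5831, 0.1991, 0.159]
tcp_rot: [0.0, 0.997, 0.074, 0.0]
wrist_force: [1.0, -1.1, -1.2]
finger_gap: 0.0247
grip_force: 88.8
```

```bash
cat > j.py <<'E'
from h import *
st=monitor.observe(); print(st['eef_pos'],st['qvel'].round(3)); d=delta(st,[.5835,.2009,.179],0,.15,0); print(d)
o=[]
x=goal(.15,0)[:,0]; G=np.array([.5835,.2009,.179])
for n in ['side','top']:
    im=optics.read_camera(n); c=cam(n); p=proj(c,[G,G-.045*x,G-.11*x,G-.175*x,[.4747,.1845,.075]])
    im=cv2.resize(im,None,fx=2,fy=2)
    for q in p: cv2.circle(im,tuple(int(v) for v in 2*q),3,(0,0,255),1)
    cx,cy=(2*p[2]).astype(int); cx=max(cx,200);cy=max(cy,200); o.append(cv2.resize(im[cy-200:cy+200,cx-200:cx+200],(400,400)))
cv2.imwrite('pics/fin.png',np.hstack(o))
E
python3 j.py
```

```text
[0.58305824 0.19911175 0.1589968 ] [-0.002 -0.036 -0.059 -0.001  0.002  0.001]
(array([0.0004, 0.0018, 0.001 ]), array([0.0006, 0.0006, 0.0019]), array([0.5835, 0.2009, 0.16  ]))
```

View pics/fin.png

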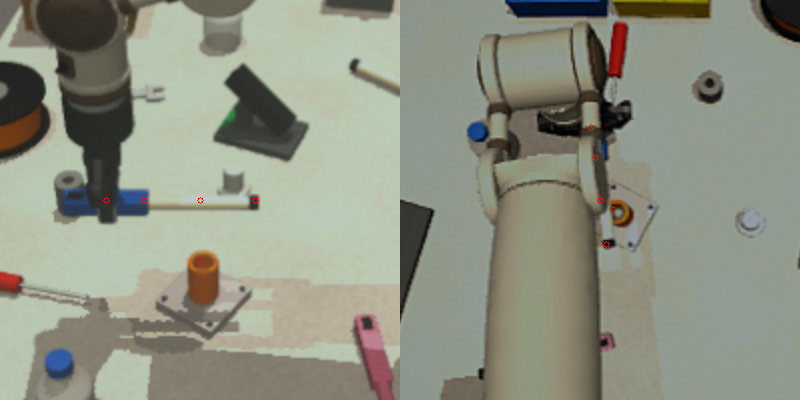

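The final view, left half (side camera), shows the wand level with its lamp middle at (200,200). Its predicted points lie on the tube, and the sleeve stands on the block at (203,278). The right half (top camera) shows the tube passing over the sleeve at (612,212). Settling, then handing in.

Emit:
jog_arm --pt "0 0 0 0 0 0" --pt "0 0 0 0 0 0" --pt "0 0 0 0 0 0" --pt "0 0 0 0 0 0" --pt "0 0 0 0 0 0" --pt "0 0 0 0 0 0"

```text
time: 12.58
eef_pos: [0.5847, 0.1995, 0.1608]
tcp_rot: [0.0, 0.997, 0.074, 0.002]
wrist_force: [-0.6, -0.1, -1.9]
finger_gap: 0.0248
grip_force: 88.8
```

```bash
python3 -c "
from rig import workorder
print(workorder.sign_off())"
```

```text
the job is handed in; nothing more can be done
None
```

I handed the job in at about 12.6 s with the orange sleeve home on the spigot and released, and the small blue wand held level with its lamp about 100 mm above the sleeve; no verdict came back.

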